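# Hang a shelf bracket on the dispensary's slotted upright and lock it

### The job

One of the two uprights of the white counter rack has lost its shelf bracket. Pick up the loose blue bracket from the counter, gently hook both its tabs into the empty upright at the same height as the bracket that hangs on the other one, and press it down close to the upright, firmly but without forcing it, until it clicks past the catch and sits fully home. Leave the bottles, baskets and other things on the counter where they are.

Things in the scene. Friction and masses are not known exactly. Their poses are not given: they have to be found in the camera images.
- bracket_mid (a point): Loose blue bracket of folded steel standing upright on the counter: 180 mm along x (level, +x to its tabs), 24 mm across (y), 80 mm tall (z), 0.26 to 0.40 kg. This point: mid-width, half-way up, 75 mm from the flat back edge, by its centre of mass. Its flat top is 40 mm above. Beyond 100 mm from the back edge the underside tapers up to a nose 25 mm tall. Fingers closing high may tip it
- heel (a point): Point on the bracket's back edge, mid-width, at the underside of the upper tab's neck: 75 mm along +x and 28 mm up from bracket_mid, 12 mm below the bracket's top. Axes as bracket_mid
- low_tab (a point): Same point at the lower tab, 50 mm below heel. Both tabs: 4.5 mm thick, on the middle plane; a neck 8 mm high stands out of the back edge, at its end a lip hangs 14 mm below the neck's underside, leaving a 5.5 mm gap to the back edge. A tab is 22 mm tall over all; its lip ends 9.5 mm out, with a latch ramp on its back to 13 mm out
- seat (a point): Where heel belongs on the empty white upright (fixed): middle of the bottom edge of its highest slot, on the front face. x points level into the upright, y across, z up. The upright is 40 mm wide, its top 45 mm higher, its front sheet 4 mm thick. Slots are 6 mm wide, 24.5 mm tall. Home: heel on seat, axes parallel; locked, the arm may lean out up to 1.6 mm
- low_slot (a point): Same point of the next slot, 50 mm below seat, for the lower tab. Tabs enter level along +x, heel 14 to 16.5 mm above seat, 0.75 mm to spare each side: readings can miss. Off the slot they stop on the front sheet, heel 9 to 13 mm short. Once the back edge meets the sheet, the bracket is lowered, lips behind the sheet, and rests hooked on a sprung catch 5 to 7 mm above home
- post_open: The empty upright; origin at the middle of its foot, on the front face. Inside is the sprung catch: some 10 to 25 N down on the bracket's top, within 35 mm of the upright (farther out it binds), carry it past with a click; it then stops hard, the necks on the slots' bottom edges. Over 50 N bends the parts; so does pushing the tabs at the sheet with over 8 N
- twin_heel (a point): Heel of the twin bracket that hangs locked on the other upright (fixed), in the height and direction wanted. The uprights stand 180 mm apart on one base plate 12 mm thick with a panel behind; which of the two is empty varies
- shelf_mid (a point): White shelf board 190 x 270 x 16 mm lying on the counter, its centre; leave it
- basket_green: Green slotted basket 240 x 170 x 60 mm, centre of its underside; leave it
- basket_blue: Blue slotted basket 240 x 170 x 60 mm, centre of its underside; leave it
- bottle_tall_mid (a point): White pill bottle, 60 mm across, 115 mm tall, its centre; leave it
- bottle_short_mid (a point): White pill bottle with red band, 52 mm across, 85 mm tall, its centre; leave it
- bottle_wide_mid (a point): White pill bottle with blue cap, 72 mm across, 100 mm tall, its centre; leave it
- tray: Blue counting tray 150 x 200 x 18 mm, centre of its underside; leave it

How it is judged:
On the way, in this order (a step that is already met when the one before it is completed fails the run):
1. both tabs are through the two right slots (x of heel in the frame of seat between -0.003 and 0.003 m and y of heel in the frame of seat between -0.003 and 0.003 m and z of heel in the frame of seat between -0.003 and 0.019 m and angle between the x axis of heel and the x axis of seat, either way round below 0.07 rad and angle between the z axis of heel and the z axis of seat, either way round below 0.07 rad), for 0.1 s.
2. the bracket is pressed down past the lock, home on the slots' edges (x of heel in the frame of seat between -0.003 and 0.003 m and y of heel in the frame of seat between -0.003 and 0.003 m and z of heel in the frame of seat between -0.003 and 0.0015 m and angle between the x axis of heel and the x axis of seat, either way round below 0.07 rad and angle between the z axis of heel and the z axis of seat, either way round below 0.07 rad), for 0.2 s.
At the end, for the whole second after the job is handed in: The bracket hangs still on the empty upright's top pair of slots, level with its twin, locked: its heel no more than 1.5 mm above (3 mm below) the seat and within 3 mm of it in depth and sideways, upright and square to it within 0.07 rad, and released (all of step 2 and linear speed of bracket below 0.01 m/s); the robot touches nothing.
It fails at once if the bracket is forced: the contact loads of its tabs and back on the upright add up to over 250 N (some 50 N pressed down) (contact force between bracket and post_open above 250 N).
It fails at once if the tabs are rammed against the upright: contact loads over 30 N in all before they are in the slots (contact force between bracket and post_open above 30 N and x of heel in the frame of seat below -0.004 m).
It fails at once if a thing on the counter is moved more than 20 mm (distance of any of shelf_mid, basket_green, basket_blue, bottle_tall_mid, bottle_short_mid, bottle_wide_mid, tray from where it was at the start of the episode above 0.02 m).
It fails at once if the twin bracket or its upright is struck: over 25 N (contact force between anything else and post_twin above 25 N).
It also fails if it takes over 64 s, if anything falls off the work surface, if the arm or the gripper's body presses on something with over 40 N, if the wrist force passes 120 N, or if a joint passes its speed limit or range.

### The arm

A 7-joint arm with a two-finger parallel gripper is mounted at the origin on the work surface. World frame = base frame: x ahead of the robot, y to its left, z up, the work surface at z = 0. Lengths are in m, angles in rad, forces in N, time in s.
With the tool pointing down it reaches from about 0.425 to 0.925 m from the base axis. Payload 6.8 kg.
Tool frame: the origin (TCP) lies midway between the tips of the shut fingers; the grasp point (between the pads) lies 19 mm behind it; z points along the fingers, y is the line along which they close (so a half turn about z gives the same grasp; the last joint's range is limited). The gripper opens to 85 mm and grips with 20 to 120 N. Pads are 22 mm wide; open, the fingers measure 114 mm over their backs; the gripper's body (76 mm by 85 mm) begins 54 mm behind the grasp point. The pads swing forward as they close: fully open they stand 13 mm farther back than shut.
Start: joints at [1.168, 0.477, 0.022, 1.555, -0.011, 1.109, -0.083], TCP at [0.196, -0.646, 0.231] pointing down, gripper open.
Joint ranges: [-2.96, 2.96], [-0.34, 2.1], [-1.41, 1.46], [0.24, 2.44], [-1.37, 4.51], [0.17, 1.92], [-2.96, 2.96]. Speed limits (rad/s): [2.39, 2.39, 3.14, 3.14, 3.14, 3.14, 3.14].

### API

Orientations are given as a rotation vector (axis times angle).
In Python, from bench import r gives the robot as it stands. The module is installed in compiled form; this text tells all that it offers.
- The arm moves only by the tool apply_moves, never from a script. Its argument "rows" is a list of rows, each a list of 6 numbers: the shift along the tool's x, y, z scaled (see below), then the turn, a rotation vector about the tool's x, y, z scaled (see below). A call has 1 to 5 rows; each row is the pose to reach, as a shift and turn from the pose commanded when the call began, along the tool's axes at that moment; what a row does not reach only later rows make up. The controller multiplies each number of a shift by 0.25 m and each number of a turn by 90 degrees. A row lasts 1/8 s, in which the tool goes at most 62.5 mm and 10.7 degrees, less where a joint would pass 70% of its speed; a pose out of reach is approached as far as the arm can. A call with a number of a shift or a turn outside -1 to 1 is refused whole. A call with a gripper value outside its range is refused whole. "claw" is the opening, from 0 (shut) to 1 (fully open), set as the call begins (left out, the last holds). The fingers move at their own pace and stop on an object; "newtons" is the grip in N (left out, the last holds). Time passes only in rows, so rows that repeat a pose let the fingers close. It gives the time, the measured TCP pose, the force, the opening and the grip force at its end, in the units of the state.
- r.get_obs(): the state, without advancing time (a new reading comes with each control period).
- r.grab_frame(name): name is "scene" or "top" or "wrist"; returns a dict with "pixels" (400x640x3 uint8, red, green, blue), "intrinsics" (3x3 intrinsics, pixels), "eye" and "attitude" of the camera in the world. Camera axes: x right, y up, looking along -z (the intrinsics and any distortion apply to the point x, -y, -z); pixel columns grow to the right and rows downward; lengths in m; the calibration is good to about 2 mm. A picture is of the moment at which its call begins. There is no depth.
- r.hand_in(): hands the job in; it is judged then, once.
Trained networks look in a picture, given as the dict that the camera call returned (one of the last four; its "shot" number tells which), for a name from the list of things; names that differ only in an ending like _2 or _b are one class to them, and where a whole thing is asked for, a point or a joint stands for the part that bears it (a point fixed in the world has none). Each returns a list of dicts, best first, with "conf" (0 to 1); they miss things now and then, are a little off and sometimes report something else, mostly with a low value. They report only what shows in the picture. A call takes as long as a camera call.
- r.search_frame(picture, thing): "rect" ([left, top, width, height] in pixels, round what is visible of it).
- r.outline_of(picture, thing): "pixels" (400x640 bool, what is visible of it) and "rect" ([left, top, width, height] in pixels, round what is visible of it).
- r.landmark_of(picture, thing): "point" ([column, row] in pixels: a listed point, or the origin of a listed thing).
The state is a dict: "clock": time; "joints": joint angles; "qvel": joint speeds; "tau": joint torques, N m; "tcp_pos": TCP position; "orientation": TCP orientation; "contact_force": force on the tool from outside, world axes, zero at the start; "moment": the same for the moment, N m; "grip_width": finger opening in m; "gripper_force": force on a finger pad.
Only numpy, scipy, OpenCV 4.12 (cv2) and the standard library are available. Lean on these libraries where they do the work, as an engineer would, in place of code of your own. Each camera call takes 0.05 s, during which the arm holds its last target. There are 200 camera calls.

## Working session

There is one attempt and no reset: what is moved stays moved. The work goes in short steps, Python scripts to look and compute and a tool call to move; the robot and the scene stay as the last step left them, time stands still between calls to the robot, and variables do not carry over. Pictures are saved under pics/ and viewed, at most 10 in all, crops included, and the job is handed in when it is done.

Besides the shell and the picture viewer there is one more tool, called after "Call:" as name([rows], argument=value, ...), one row to a line, values as JSON. apply_moves: Moves the arm, as the interface text tells. Its arguments: {"type":"object","properties":{"rows":{"type":"array","items":{"type":"array","items":{"type":"number"}}},"claw":{"type":"number"},"newtons":{"type":"number"}},"required":["rows"]}

```bash
mkdir -p pics; cat > h.py <<'E'
import numpy as np, cv2
from scipy.spatial.transform import Rotation as R
from bench import r
def att(f):
    a=np.array(f["attitude"],float)
    return a if a.shape==(3,3) else R.from_rotvec(a).as_matrix() if a.size==3 else R.from_quat(a).as_matrix()
def ray(f,p):
    K=np.array(f["intrinsics"]); d=np.linalg.inv(K)@[p[0],p[1],1]
    d=att(f)@(d*[1,-1,-1]); return np.array(f["eye"]),d/np.linalg.norm(d)
def proj(f,P):
    c=att(f).T@(np.array(P)-f["eye"]); c=c*[1,-1,-1]; q=np.array(f["intrinsics"])@c; return q[:2]/q[2]
def tri(rs):
    A=sum(np.eye(3)-np.outer(d,d) for o,d in rs); b=sum((np.eye(3)-np.outer(d,d))@o for o,d in rs)
    P=np.linalg.solve(A,b); return P,[np.linalg.norm(np.cross(P-o,d)) for o,d in rs]
def atz(f,p,z):
    o,d=ray(f,p); return o+d*(z-o[2])/d[2]
def save(f,n): cv2.imwrite(f"pics/{n}.png",f["pixels"][:,:,::-1])
E
python3 - <<'E'
from h import *
np.set_printoptions(precision=4,suppress=True)
F={n:r.grab_frame(n) for n in("scene","top")}
for n,f in F.items():
    save(f,n); print(n,f["eye"],f["attitude"],f["intrinsics"],f.keys())
for t in "bracket_mid heel low_tab seat low_slot post_open twin_heel shelf_mid bottle_tall_mid bottle_short_mid bottle_wide_mid basket_green basket_blue tray".split():
    L={n:r.landmark_of(f,t) for n,f in F.items()}
    print(t,{n:[(np.round(x["point"],1).tolist(),round(x["conf"],2)) for x in l[:2]] for n,l in L.items()})
    if all(L.values()): print("   ",*tri([ray(F[n],L[n][0]["point"]) for n in F]))
print(r.get_obs())
E
```

```text
scene [ 1.0395 -0.5994  1.2572] [0.6176 0.2072 0.662 ] [[421.6147   0.     315.8583]
 [  0.     421.6147 202.9465]
 [  0.       0.       1.    ]] dict_keys(['pixels', 'intrinsics', 'eye', 'attitude', 'shot'])
top [0.3482 0.0461 1.3192] [ 0.1246 -0.1332 -1.5565] [[427.8306   0.     314.2101]
 [  0.     427.8306 194.0046]
 [  0.       0.       1.    ]] dict_keys(['pixels', 'intrinsics', 'eye', 'attitude', 'shot'])
bracket_mid {'scene': [([330.1, 186.2], 0.77), ([305.6, 163.7], 0.71)], 'top': [([258.2, 224.0], 0.61), ([281.9, 228.8], 0.19)]}
    [0.4688 0.2083 0.0341] [np.float64(0.0009188851975070618), np.float64(0.0009188851975070495)]
heel {'scene': [([319.5, 189.6], 0.67)], 'top': [([284.0, 228.0], 0.68), ([419.9, 168.4], 0.48)]}
    [0.4618 0.1355 0.0764] [np.float64(0.011837240580345434), np.float64(0.011837240580345378)]
low_tab {'scene': [], 'top': []}
seat {'scene': [([268.8, 273.7], 0.8), ([269.1, 281.6], 0.68)], 'top': [([422.3, 168.5], 0.77), ([372.8, 200.0], 0.34)]}
    [ 0.6064 -0.2515  0.1942] [np.float64(0.002156682313166848), np.float64(0.002156682313166788)]
low_slot {
[... 1796 characters left out ...]
[([175.8, 285.9], 0.9), ([304.1, 163.4], 0.36)], 'top': [([468.0, 269.1], 0.81)]}
    [ 0.3414 -0.4178  0.0328] [np.float64(0.0010501377619206067), np.float64(0.0010501377619205894)]
{'clock': 1.5, 'joints': array([ 1.1679,  0.477 ,  0.0224,  1.5554, -0.0115,  1.1093, -0.0831]), 'qvel': array([-0.0009, -0.0006,  0.0016, -0.0004, -0.001 ,  0.0013, -0.0003]), 'tau': array([ -0.0004, -59.6307,   1.6061, -28.1538,   0.0124,   0.0017,
         0.0001]), 'tcp_pos': array([ 0.1961, -0.6459,  0.2313]), 'orientation': array([3.1074, 0.4614, 0.    ]), 'contact_force': array([ 0.1651, -1.149 , -0.0503]), 'moment': array([0.0042, 0.0457, 0.0226]), 'gripper_force': 0.0, 'grip_width': 0.08519779681217998}
```

View pics/scene.png

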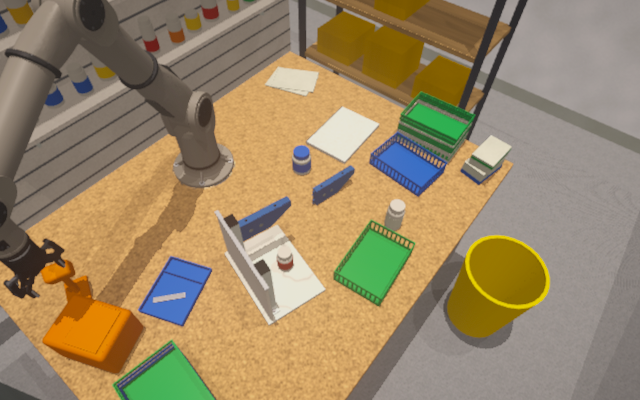

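View pics/top.png

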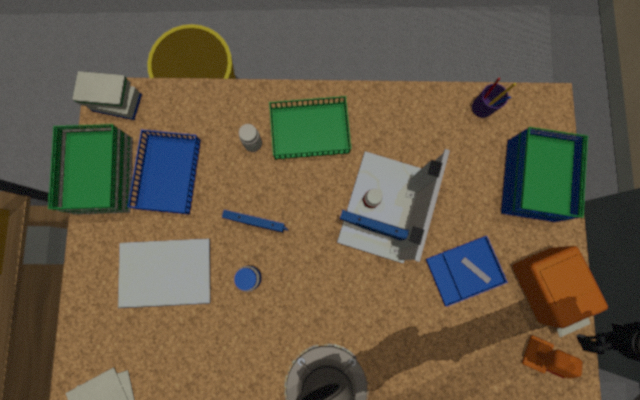

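The loose bracket spans (223,214)-(285,228) in top, its tab end towards the rack. The empty upright is the far one, at about (422,168). I'll go there over the rack.

```bash
cat >> h.py <<'E'
np.set_printoptions(precision=4,suppress=True)
def down(yaw): # tool x at yaw, tool z down
    c,s=np.cos(yaw),np.sin(yaw); return np.array([[c,s,0],[s,-c,0],[0,0,-1.]])
def go(way,p0=None,R0=None):
    """way: [(pos,yaw)]; prints one row per waypoint, each call relative to the one before"""
    s=r.get_obs(); p=np.array(s["tcp_pos"]) if p0 is None else p0; Q=R.from_rotvec(s["orientation"]).as_matrix() if R0 is None else R0
    for q,y in way:
        T=down(y); d=Q.T@(np.array(q)-p)/0.25; w=R.from_matrix(Q.T@T).as_rotvec()/(np.pi/2)
        print(np.round(np.r_[d,w],4).tolist()); p=np.array(q);Q=T
E
python3 - <<'E'
from h import *
go([((.27,-.5,.40),.5),((.42,-.36,.42),.85),((.5,-.15,.42),1.2),((.5,.05,.36),1.34),((.469,.17,.30),1.34)])
E
```

```text
[0.4523, -0.4726, -0.6747, 0.0001, 0.0, -0.1306]
[0.795, -0.2038, -0.08, 0.0, 0.0, -0.2228]
[0.8423, -0.314, 0.0, 0.0, 0.0, -0.2228]
[0.7456, -0.2899, 0.24, 0.0, 0.0, -0.0891]
[0.4389, -0.2305, 0.24, 0.0, 0.0, 0.0]
```

Call:
apply_moves([
  [0.45,-0.47,-0.67,0,0,-0.13],
  [0.45,-0.47,-0.67,0,0,-0.13],
  [0.45,-0.47,-0.67,0,0,-0.13],
  [0.45,-0.47,-0.67,0,0,-0.13],
], claw=1, newtons=60)

```text
clock: 2.0
tcp_pos: [0.2709, -0.4993, 0.4014]
orientation: [3.041, 0.777, 0.002]
contact_force: [0.1, -0.3, 0.6]
grip_width: 0.0848
gripper_force: 0.0
```

Call:
apply_moves([
  [0.8,-0.2,-0.08,0,0,-0.22],
  [0.8,-0.2,-0.08,0,0,-0.22],
  [0.8,-0.2,-0.08,0,0,-0.22],
  [0.8,-0.2,-0.08,0,0,-0.22],
])

```text
clock: 2.5
tcp_pos: [0.4246, -0.3573, 0.4195]
orientation: [2.861, 1.297, 0.003]
contact_force: [0.0, -0.2, 0.2]
grip_width: 0.0856
gripper_force: 0.0
```

Call:
apply_moves([
  [0.84,-0.31,0,0,0,-0.22],
  [0.84,-0.31,0,0,0,-0.22],
  [0.84,-0.31,0,0,0,-0.22],
  [0.84,-0.31,0,0,0,-0.22],
])

```text
clock: 3.0
tcp_pos: [0.5034, -0.1499, 0.4191]
orientation: [2.599, 1.764, 0.001]
contact_force: [0.5, -1.0, 0.6]
grip_width: 0.0854
gripper_force: 0.0
```

Call:
apply_moves([
  [0.75,-0.29,0.24,0,0,-0.09],
  [0.75,-0.29,0.24,0,0,-0.09],
  [0.75,-0.29,0.24,0,0,-0.09],
  [0.75,-0.29,0.24,0,0,-0.09],
])

```text
clock: 3.5
tcp_pos: [0.5042, 0.0516, 0.358]
orientation: [-2.466, -1.945, 0.001]
contact_force: [-0.6, -0.8, -0.2]
grip_width: 0.0854
gripper_force: 0.0
```

Call:
apply_moves([
  [0.44,-0.23,0.24,0,0,0],
  [0.44,-0.23,0.24,0,0,0],
  [0.44,-0.23,0.24,0,0,0],
  [0.44,-0.23,0.24,0,0,0],
  [0.44,-0.23,0.24,0,0,0],
])

```text
clock: 4.12
tcp_pos: [0.4766, 0.1669, 0.2993]
orientation: [2.473, 1.936, 0.001]
contact_force: [0.0, -0.5, 0.6]
grip_width: 0.0853
gripper_force: 0.0
```

```bash
python3 - <<'E'
from h import *
f=r.grab_frame("wrist"); save(f,"w1"); print(f["eye"],f["attitude"],r.get_obs()["tcp_pos"])
P={}
for t in ("bracket_mid","heel","low_tab"):
    for x in r.landmark_of(f,t)[:2]: print(t,x["point"],x["conf"],atz(f,x["point"],{"bracket_mid":.04,"heel":.068,"low_tab":.018}[t]))
m=r.outline_of(f,"bracket_mid")
for x in m[:1]:
    print(x["conf"],x["rect"]); c=cv2.minAreaRect(np.argwhere(x["pixels"])[:,::-1].astype(np.float32)); b=cv2.boxPoints(c); print(b)
    for q in b: print(atz(f,q,.08))
E
```

```text
[0.4972 0.2482 0.4419] [-0.3308  0.0382 -0.2397] [0.4766 0.167  0.2994]
bracket_mid [312.7, 138.9] 0.86 [0.4779 0.2046 0.04  ]
heel [312.1, 195.2] 0.59 [0.4597 0.1343 0.068 ]
0.62 [296.2, 49.1, 26.5, 154.1]
[[295.8387  48.0474]
 [317.1908  47.1759]
 [323.5742 203.5684]
 [302.222  204.4399]]
[0.4862 0.3111 0.08  ]
[0.5098 0.3062 0.08  ]
[0.4729 0.1228 0.08  ]
[0.4449 0.1285 0.08  ]
```

View pics/w1.png

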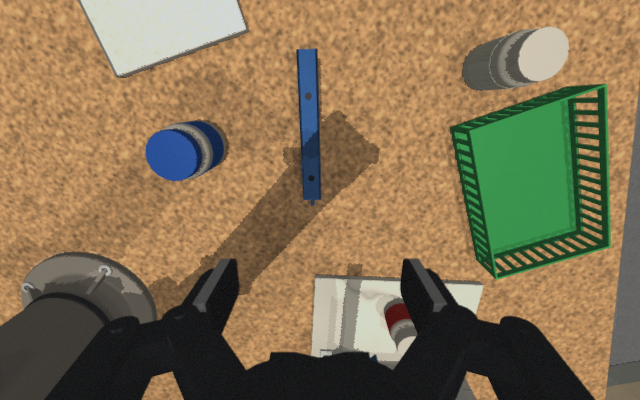

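The wrist view shows the bracket's flat top with corners at about (297,49), (317,49), (320,199) and (303,199). The tab is at (312,203), on the rack side.

```bash
python3 - <<'E'
from h import *
f=r.grab_frame("wrist")
a=atz(f,(307,49),.08); b=atz(f,(311.7,199),.08); d=b-a; print(a,b,np.linalg.norm(d),np.degrees(np.arctan2(d[1],d[0])))
u=d/np.linalg.norm(d); mid=b-75*u/1000; print("mid",mid)
yaw=np.arctan2(-u[1],-u[0]); print(yaw)
go([((mid[0],mid[1],.12),yaw),((mid[0],mid[1],.021),yaw)])
E
```

```text
[0.4973 0.3083 0.08  ] [0.4585 0.134  0.08  ] 0.1785373712862556 -102.55823839225613
mid [0.4748 0.2072 0.08  ]
1.351613718599668
[0.1507, -0.0417, 0.7163, 0.0004, -0.0001, -0.0136]
[0.0, 0.0, 0.396, 0.0, 0.0, 0.0]
```

Call:
apply_moves([
  [0.15,-0.042,0.3,0,0,-0.0136],
  [0.15,-0.042,0.5,0,0,-0.0136],
  [0.15,-0.042,0.716,0,0,-0.0136],
  [0.15,-0.042,0.716,0,0,-0.0136],
])

```text
clock: 4.92
tcp_pos: [0.4711, 0.206, 0.1162]
orientation: [-2.447, -1.966, 0.014]
contact_force: [1.4, -0.8, 0.4]
grip_width: 0.0853
gripper_force: 0.0
```

Call:
apply_moves([
  [0,0,0.15,0,0,0],
  [0,0,0.3,0,0,0],
  [0,0,0.396,0,0,0],
  [0,0,0.396,0,0,0],
  [0,0,0.396,0,0,0],
])

```text
clock: 5.55
tcp_pos: [0.476, 0.2085, 0.0232]
orientation: [2.45, 1.965, 0.006]
contact_force: [0.7, -0.3, 0.7]
grip_width: 0.0851
gripper_force: 0.0
```

Call:
apply_moves([
  [0,0,0,0,0,0],
  [0,0,0,0,0,0],
  [0,0,0,0,0,0],
  [0,0,0,0,0,0],
  [0,0,0,0,0,0],
], claw=0, newtons=60)

```text
clock: 6.18
tcp_pos: [0.4744, 0.2079, 0.0212]
orientation: [2.45, 1.967, 0.001]
contact_force: [-1.2, -0.4, 6.6]
grip_width: 0.0234
gripper_force: 59.5
```

Call:
apply_moves([
  [0,0,0,0,0,0],
  [0,0,0,0,0,0],
  [0,0,0,0,0,0],
])

```text
clock: 6.55
tcp_pos: [0.4744, 0.2079, 0.0212]
orientation: [2.45, 1.966, 0.001]
contact_force: [0.1, -0.7, 6.0]
grip_width: 0.0233
gripper_force: 59.5
```

Gripped. Next I lift it and work out a tilted viewing pose in front of the uprights.

```bash
python3 - <<'E'
from h import *
s=r.get_obs(); p=s["tcp_pos"]; print(p)
yaw0=1.3516
y=np.radians(-106+180); b=np.array([np.cos(y),np.sin(y),0]); side=np.array([-np.sin(y),np.cos(y),0])  # side ~ -x world
seat=np.array([.606,-.2515,.19])
T=seat+.09*b+.10*side+[0,0,.13]; print(T)
go([((p[0],p[1],.32),yaw0),(tuple(p[:2]*.45+T[:2]*.55)+(.33,),y),((T[0],T[1],T[2]),y)])
E
```

```text
[0.4744 0.2079 0.0212]
[ 0.5347 -0.1374  0.32  ]
[0.0002, 0.0007, -1.1953, 0.0004, -0.0001, 0.0008]
[-0.7126, 0.2947, -0.04, 0.0, 0.0, 0.0382]
[-0.5675, 0.2757, 0.04, 0.0, 0.0, 0.0]
```

Call:
apply_moves([
  [0,0,-0.05,0,0,0],
  [0,0,-0.2,0,0,0],
  [0,0,-0.45,0,0,0],
  [0,0,-0.7,0,0,0],
  [0,0,-1.0,0,0,0],
])

```text
clock: 7.18
tcp_pos: [0.4731, 0.2074, 0.2603]
orientation: [-2.449, -1.967, 0.002]
contact_force: [1.7, -0.4, -2.8]
grip_width: 0.0235
gripper_force: 59.3
```

Call:
apply_moves([
  [-0.15,0.07,-0.2,0,0,0.04],
  [-0.35,0.15,-0.24,0,0,0.04],
  [-0.55,0.23,-0.24,0,0,0.04],
  [-0.71,0.295,-0.24,0,0,0.04],
])

```text
clock: 7.68
tcp_pos: [0.507, 0.0161, 0.3185]
orientation: [2.511, 1.887, -0.001]
contact_force: [0.2, 0.3, -2.8]
grip_width: 0.0233
gripper_force: 59.5
```

Call:
apply_moves([
  [-0.2,0.1,0.04,0,-0.1,0],
  [-0.4,0.19,0.04,0,-0.2,0],
  [-0.567,0.276,0.04,0,-0.3,0],
  [-0.567,0.276,0.04,0,-0.39,0],
  [-0.567,0.276,0.04,0,-0.39,0],
])

```text
clock: 8.3
tcp_pos: [0.5344, -0.1338, 0.3063]
orientation: [2.149, 1.628, -0.681]
contact_force: [-0.1, 1.8, -2.6]
grip_width: 0.0236
gripper_force: 59.5
```

Call:
apply_moves([
  [0,0,0,0,0,0],
  [0,0,0,0,0,0],
])

```text
clock: 8.55
tcp_pos: [0.5345, -0.1376, 0.3091]
orientation: [2.154, 1.617, -0.678]
contact_force: [0.4, -0.6, -2.6]
grip_width: 0.0237
gripper_force: 59.5
```

```bash
python3 - <<'E'
from h import *
f=r.grab_frame("wrist"); save(f,"w2"); np.save("w2.npy",f,allow_pickle=True); print(r.get_obs()["tcp_pos"],f["eye"])
for t in ("seat","low_slot","twin_heel","post_open"):
    for x in r.landmark_of(f,t)[:2]: print(t,x["point"],x["conf"],atz(f,x["point"],{"seat":.188,"twin_heel":.188,"low_slot":.138,"post_open":.012}[t]))
E
```

```text
[ 0.5345 -0.1377  0.3091] [0.577  0.0067 0.3777]
seat [409.9, 202.5] 0.59 [ 0.6029 -0.2748  0.188 ]
low_slot [401.8, 166.2] 0.67 [ 0.6026 -0.2682  0.138 ]
twin_heel [239.5, 199.6] 0.96 [ 0.4205 -0.2157  0.188 ]
post_open [386.3, 93.6] 0.94 [ 0.6029 -0.2515  0.012 ]
```

View pics/w2.png

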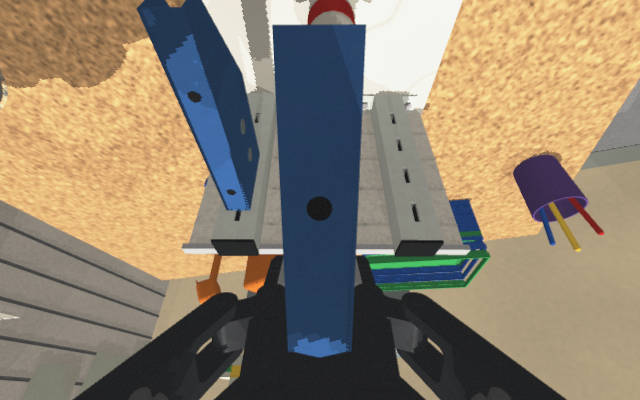

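The held bracket is centred on column 320, from row 25 (nose) to row 352 (tab end). The empty upright's slots are at about (411,210), (406,177) and (399,146). I'll zoom in on them.

```bash
python3 - <<'E'
import cv2
im=cv2.imread("pics/w2.png"); a=cv2.resize(im[85:265,365:475],None,fx=3.3,fy=3.3,interpolation=cv2.INTER_CUBIC); b=cv2.resize(im[85:265,200:290],None,fx=3.3,fy=3.3,interpolation=cv2.INTER_CUBIC)
cv2.imwrite("pics/w2c.png",cv2.hconcat([a,b])); print(a.shape,b.shape)
E
```

```text
(594, 363, 3) (594, 297, 3)
```

View pics/w2c.png

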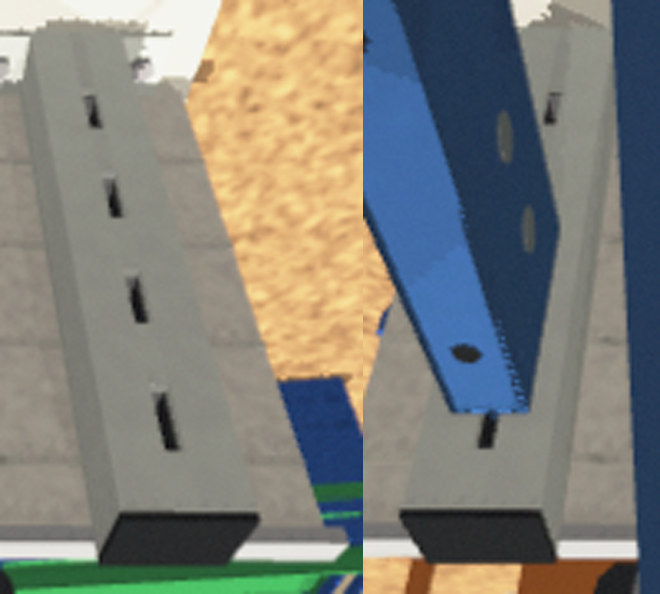

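```bash
cat >> h.py <<'E'
from scipy.optimize import least_squares
def fitseat(f,obj,img,x0):
    def W(v,o):
        c,s=np.cos(v[3]),np.sin(v[3]); M=np.array([[c,-s,0],[s,c,0],[0,0,1]]); return v[:3]+M@o
    def e(v): return np.concatenate([proj(f,W(v,o))-q for o,q in zip(obj,img)])
    s=least_squares(e,x0,loss="soft_l1"); return s.x,e(s.x).reshape(-1,2)
E
python3 - <<'E'
from h import *
f=np.load("w2.npy",allow_pickle=True).item()
obj=[];img=[]
for k,(b,t) in enumerate([((413.5,203.2),(417.4,221)),((404.7,168.9),(408.3,182.3)),((397.7,138.9),(401,150.8)),((391.7,113.8),(394.7,123.5))]):
    obj+=[(0,0,-.05*k),(0,0,-.05*k+.0245)]; img+=[b,t]
obj+=[(0,-.02,.045),(0,.02,.045),(0,-.2,.045),(0,-.16,.045)]; img+=[(401.7,240.5),(443.5,241.7),(211.5,239.5),(253.9,240.2)]
obj=np.array(obj);img=np.array(img)
v,e=fitseat(f,obj,img,[.606,-.25,.19,np.radians(-106)]); print(v,np.degrees(v[3]),"\n",e.round(1).tolist())
# grasp in tool frame: bracket top corners seen
s=r.get_obs(); Q=R.from_rotvec(s["orientation"]).as_matrix(); print("tcp",s["tcp_pos"]); 
for px in [(274,25),(365,25),(289,353),(351,353)]:
    o,d=ray(f,px); o=Q.T@(o-s["tcp_pos"]); d=Q.T@d; print(o+d*((-.061+ .0 -o[2])/d[2]))
E
```

```text
[ 0.6042 -0.2542  0.2028 -1.8696] -107.11888838283605 
 [[-0.3, -0.5], [0.6, 1.6], [0.0, -1.6], [0.4, 1.5], [-0.1, -1.1], [-0.0, 0.9], [-0.1, -1.0], [-0.2, 1.0], [-0.2, 0.3], [-0.3, -0.6], [0.0, 0.1], [0.2, -0.3]]
tcp [ 0.5346 -0.1373  0.3087]
[ 0.1016 -0.0104 -0.061 ]
[ 0.1016  0.0123 -0.061 ]
[-0.0038 -0.0103 -0.061 ]
[-0.0039  0.0125 -0.061 ]
```

The fit is good: seat about (.604, -.254, .203) and coplanar with the twin. One closer look will firm up height and side.

Call:
apply_moves([
  [-0.06,0,0.1,0,0,0],
  [-0.12,0,0.2,0,0,0],
  [-0.18,0,0.3,0,0,0],
  [-0.18,0,0.3,0,0,0],
  [-0.18,0,0.3,0,0,0],
])

```text
clock: 9.43
tcp_pos: [0.5129, -0.2131, 0.2731]
orientation: [2.151, 1.619, -0.679]
contact_force: [-0.0, -0.0, -2.2]
grip_width: 0.0233
gripper_force: 59.4
```

```bash
python3 - <<'E'
from h import *
f=r.grab_frame("wrist"); save(f,"w3"); np.save("w3.npy",f,allow_pickle=True); print(r.get_obs()["tcp_pos"],f["eye"])
im=f["pixels"][:,:,::-1]
def w(y,z,v=(.6042,-.2542,.2028,-1.8696)): return np.array(v[:3])+[-np.sin(v[3])*y,np.cos(v[3])*y,z]
print([proj(f,w(*a)).round(1).tolist() for a in [(0,0),(0,.0245),(0,-.05),(0,-.0255),(-.02,.045),(.02,.045),(-.16,.045)]])
q=proj(f,w(0,0)); x0,y0=int(q[0])-70,int(q[1])-75; print(x0,y0)
cv2.imwrite("pics/w3c.png",cv2.resize(im[y0:y0+145,x0:x0+150],None,fx=4,fy=4,interpolation=cv2.INTER_CUBIC))
E
```

```text
[ 0.5132 -0.2127  0.2732] [ 0.5552 -0.0687  0.3415]
[[450.0, 180.8], [459.5, 207.6], [434.3, 135.8], [441.5, 156.4], [438.3, 232.9], [498.5, 233.4], [224.1, 231.1]]
380 105
```

View pics/w3c.png

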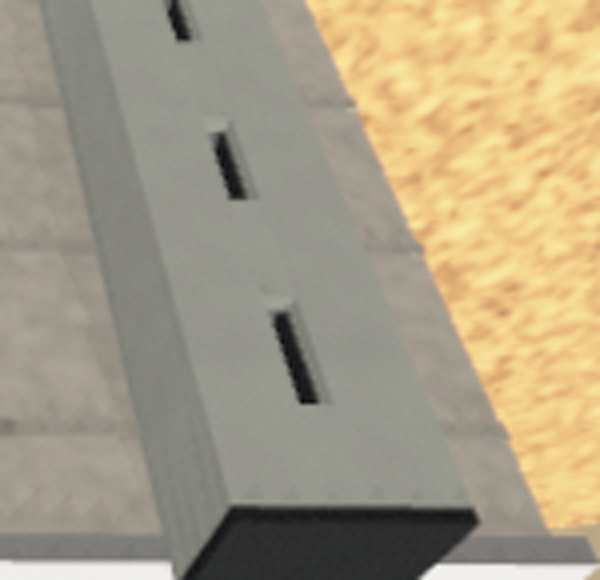

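The upper slot's bottom edge is at about (449,179.5) and its top at (458.4,205.6). The second slot's bottom edge is at (434,134.6). I'll fit the two views jointly.

```bash
python3 - <<'E'
from h import *
f=np.load("w3.npy",allow_pickle=True).item()
obj=np.array([(0,0,0),(0,0,.0245),(0,0,-.05),(0,0,-.0255),(0,-.02,.045),(0,.02,.045)])
img=np.array([(449.1,179.4),(458.4,205.6),(434.1,134.6),(440.6,154.4),(437.9,231.6),(498.6,232.6)])
for y in (-106,-107.1):
    g=lambda u:np.r_[u,np.radians(y)]
    from functools import partial
    def e(u):
        v=g(u);c,s=np.cos(v[3]),np.sin(v[3]);M=np.array([[c,-s,0],[s,c,0],[0,0,1]])
        return np.concatenate([proj(f,v[:3]+M@o)-q for o,q in zip(obj,img)])
    s=least_squares(e,[.604,-.254,.203]); print(y,s.x,e(s.x).reshape(-1,2).round(1).tolist())
v,er=fitseat(f,obj,img,[.604,-.254,.203,-1.87]); print(v,np.degrees(v[3]),er.round(1).tolist())
# twin upright corners/edge: seat px, networks
for t in ("seat","low_slot","twin_heel"):
    for x in r.landmark_of(r.grab_frame("wrist"),t)[:2]: print(t,x["point"],x["conf"])
E
```

```text
-106 [ 0.6037 -0.2524  0.2027] [[0.4, -0.1], [0.5, 0.6], [-0.4, -0.4], [0.3, 0.5], [-0.6, 0.3], [-0.1, -0.8]]
-107.1 [ 0.6036 -0.252   0.2029] [[0.4, -0.2], [0.5, 0.6], [-0.5, -0.4], [0.3, 0.4], [-0.4, 0.1], [-0.3, -0.4]]
[ 0.6036 -0.2519  0.2031 -1.8788] -107.64926871398752 [[0.4, -0.2], [0.5, 0.6], [-0.5, -0.5], [0.3, 0.4], [-0.3, -0.0], [-0.4, -0.2]]
seat [452.3, 179.7] 0.8
seat [404.5, 54.1] 0.2
low_slot [433.2, 135.1] 0.81
twin_heel [205.4, 173.6] 0.56
```

```bash
python3 - <<'E'
from h import *
y=np.radians(73.1)
go([((.56,-.10,.30),y),((.6332,-.1514,.1713),y)])
E
```

```text
[0.3363, 0.0561, -0.3685, 0.0031, 0.3899, 0.0092]
[-0.1116, 0.3399, 0.5148, 0.0, 0.0, 0.0]
```

Call:
apply_moves([
  [0.17,0.03,-0.18,0,0,0],
  [0.336,0.056,-0.368,0.003,0.1,0.009],
  [0.336,0.056,-0.368,0.003,0.2,0.009],
  [0.336,0.056,-0.368,0.003,0.3,0.009],
  [0.336,0.056,-0.368,0.003,0.39,0.009],
])

```text
clock: 10.4
tcp_pos: [0.5599, -0.1009, 0.3005]
orientation: [-2.523, -1.87, -0.006]
contact_force: [-0.8, -0.8, -4.4]
grip_width: 0.0234
gripper_force: 59.9
```

Call:
apply_moves([
  [0,0.17,0.1,0,0,0],
  [-0.05,0.34,0.3,0,0,0],
  [-0.11,0.34,0.5,0,0,0],
  [-0.11,0.34,0.515,0,0,0],
  [-0.11,0.34,0.515,0,0,0],
])

```text
clock: 11.02
tcp_pos: [0.6337, -0.1506, 0.1726]
orientation: [2.523, 1.871, 0.002]
contact_force: [1.3, 1.0, -1.3]
grip_width: 0.0232
gripper_force: 60.1
```

```bash
python3 - <<'E'
from h import *
s=r.get_obs(); print(s["tcp_pos"],R.from_rotvec(s["orientation"]).as_matrix(),s["contact_force"],s["clock"])
f=r.grab_frame("wrist"); save(f,"w4")
y=np.radians(73.1)
go([((.6332,-.1514,.1713),y),((.6332-.0209*.2907,-.1514-.0209*.9568,.1713),y)])
E
```

```text
[ 0.6337 -0.1506  0.1726] [[ 0.2902  0.957   0.0012]
 [ 0.957  -0.2902  0.0004]
 [ 0.0008  0.001  -1.    ]] [ 1.3086  1.0401 -1.266 ] 11.025
[-0.0058, -0.0038, 0.0099, 0.0021, -0.0007, 0.0007]
[-0.0836, -0.0, 0.0, 0.0, 0.0, 0.0]
```

View pics/w4.png

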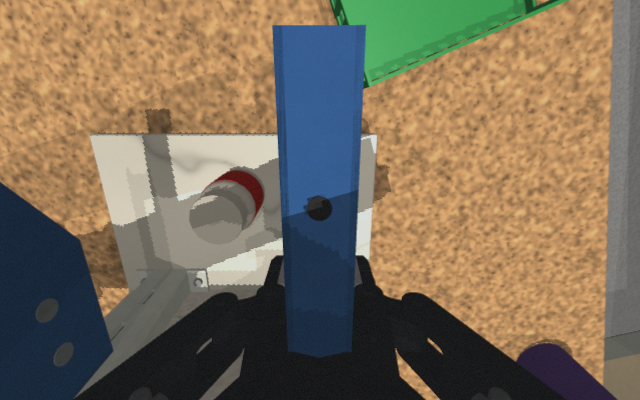

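The view shows only the bracket held square at column 320. The upright is hidden behind the palm, so I'll advance slowly by feel.

Call:
apply_moves([
  [-0.015,0,0,0,0,0],
  [-0.03,0,0,0,0,0],
  [-0.045,0,0,0,0,0],
  [-0.05,0,0,0,0,0],
  [-0.05,0,0,0,0,0],
])

```text
clock: 11.7
tcp_pos: [0.6293, -0.1638, 0.171]
orientation: [-2.524, -1.87, 0.0]
contact_force: [0.3, 0.5, -3.5]
grip_width: 0.0234
gripper_force: 60.1
```

Call:
apply_moves([
  [-0.004,0,0,0,0,0],
  [-0.008,0,0,0,0,0],
  [-0.012,0,0,0,0,0],
  [-0.016,0,0,0,0,0],
  [-0.016,0,0,0,0,0],
])

```text
clock: 12.32
tcp_pos: [0.6282, -0.1677, 0.171]
orientation: [-2.524, -1.87, 0.0]
contact_force: [-0.8, 0.2, -3.1]
grip_width: 0.0233
gripper_force: 60.1
```

Call:
apply_moves([
  [-0.004,0,0,0,0,0],
  [-0.008,0,0,0,0,0],
  [-0.012,0,0,0,0,0],
  [-0.012,0,0,0,0,0],
])

```text
clock: 12.82
tcp_pos: [0.6273, -0.1705, 0.171]
orientation: [-2.524, -1.87, 0.0]
contact_force: [0.1, -0.0, -3.3]
grip_width: 0.0233
gripper_force: 60.1
```

Call:
apply_moves([
  [-0.004,0,0,0,0,0],
  [-0.008,0,0,0,0,0],
  [-0.012,0,0,0,0,0],
  [-0.012,0,0,0,0,0],
])

```text
clock: 13.32
tcp_pos: [0.6264, -0.1734, 0.171]
orientation: [-2.524, -1.87, 0.0]
contact_force: [0.3, 0.0, -3.2]
grip_width: 0.0233
gripper_force: 60.1
```

Call:
apply_moves([
  [-0.004,0,0,0,0,0],
  [-0.008,0,0,0,0,0],
  [-0.008,0,0,0,0,0],
])

```text
clock: 13.7
tcp_pos: [0.6258, -0.1753, 0.171]
orientation: [-2.524, -1.87, 0.0]
contact_force: [0.7, -0.6, -3.2]
grip_width: 0.0234
gripper_force: 60.1
```

Call:
apply_moves([
  [-0.004,0,0,0,0,0],
  [-0.008,0,0,0,0,0],
  [-0.008,0,0,0,0,0],
])

```text
clock: 14.08
tcp_pos: [0.6253, -0.1772, 0.171]
orientation: [-2.524, -1.87, 0.0]
contact_force: [-0.3, 0.3, -1.6]
grip_width: 0.0232
gripper_force: 60.1
```

Call:
apply_moves([
  [-0.004,0,0,0,0,0],
  [-0.006,0,0,0,0,0],
  [-0.006,0,0,0,0,0],
])

```text
clock: 14.45
tcp_pos: [0.6249, -0.1785, 0.171]
orientation: [-2.524, -1.87, 0.0]
contact_force: [-0.7, -0.5, -3.6]
grip_width: 0.0229
gripper_force: 60.2
```

Call:
apply_moves([
  [-0.003,0,0,0,0,0],
  [-0.006,0,0,0,0,0],
  [-0.006,0,0,0,0,0],
])

```text
clock: 14.82
tcp_pos: [0.6248, -0.1785, 0.1711]
orientation: [-2.522, -1.871, -0.002]
contact_force: [1.2, 5.1, -3.3]
grip_width: 0.0231
gripper_force: 60.2
```

Call:
apply_moves([
  [-0.003,0,0,0,0,0],
  [-0.005,0,0,0,0,0],
  [-0.005,0,0,0,0,0],
])

```text
clock: 15.2
tcp_pos: [0.6247, -0.1785, 0.1712]
orientation: [-2.521, -1.872, -0.004]
contact_force: [3.0, 7.0, -3.4]
grip_width: 0.0235
gripper_force: 60.2
```

Contact came within 2 mm of the predicted home depth, so the tabs look to be in. I'll ease off, lower it and watch the force.

Call:
apply_moves([
  [0.007,0,0,0,0,0],
  [0.007,0,0.008,0,0,0],
  [0.007,0,0.016,0,0,0],
  [0.007,0,0.022,0,0,0],
  [0.007,0,0.022,0,0,0],
])

```text
clock: 15.82
tcp_pos: [0.6251, -0.1786, 0.1656]
orientation: [-2.523, -1.871, -0.002]
contact_force: [2.3, 5.0, -3.2]
grip_width: 0.0233
gripper_force: 60.4
```

Call:
apply_moves([
  [0,0,0.004,0,0,0],
  [0,0,0.008,0,0,0],
  [0,0,0.008,0,0,0],
])

```text
clock: 16.2
tcp_pos: [0.6251, -0.1787, 0.1637]
orientation: [-2.524, -1.871, -0.002]
contact_force: [1.6, 4.7, -3.1]
grip_width: 0.0235
gripper_force: 60.4
```

Call:
apply_moves([
  [0,0,0.004,0,0,0],
  [0,0,0.006,0,0,0],
  [0,0,0.006,0,0,0],
])

```text
clock: 16.58
tcp_pos: [0.6252, -0.1787, 0.1624]
orientation: [2.524, 1.871, 0.002]
contact_force: [1.8, 5.1, -1.9]
grip_width: 0.0234
gripper_force: 60.5
```

Call:
apply_moves([
  [0,0,0.004,0,0,0],
  [0,0,0.006,0,0,0],
  [0,0,0.006,0,0,0],
])

```text
clock: 16.95
tcp_pos: [0.6256, -0.1786, 0.1615]
orientation: [2.523, 1.871, 0.003]
contact_force: [2.0, 5.9, 0.6]
grip_width: 0.0235
gripper_force: 60.8
```

The catch was met about 9.6 mm down. I'll tug back gently to confirm the tabs are hooked.

Call:
apply_moves([
  [0.007,0,0,0,0,0],
  [0.014,0,0,0,0,0],
  [0.018,0,0,0,0,0],
  [0.018,0,0,0,0,0],
])

```text
clock: 17.45
tcp_pos: [0.6252, -0.1771, 0.1601]
orientation: [2.525, 1.868, -0.004]
contact_force: [-0.5, -3.3, -2.9]
grip_width: 0.023
gripper_force: 60.4
```

Hooked: it gave only 1.5 mm of 4.5 mm, and the force reversed. I'll push back in, release and retreat upward.

Call:
apply_moves([
  [-0.006,0,0,0,0,0],
  [-0.011,0,0,0,0,0],
  [-0.011,0,0,0,0,0],
  [-0.011,0,0,0,0,0],
])

```text
clock: 17.95
tcp_pos: [0.6252, -0.1774, 0.1605]
orientation: [-2.523, -1.871, -0.0]
contact_force: [0.4, 0.7, -2.4]
grip_width: 0.0234
gripper_force: 60.3
```

Call:
apply_moves([
  [0,0,0,0,0,0],
  [0,0,0,0,0,0],
  [0,0,0,0,0,0],
  [0,0,0,0,0,0],
], claw=0.7)

```text
clock: 18.45
tcp_pos: [0.6252, -0.1778, 0.1607]
orientation: [2.524, 1.87, 0.0]
contact_force: [-0.0, -0.0, 0.3]
grip_width: 0.06
gripper_force: 0.0
```

Call:
apply_moves([
  [0,0,-0.1,0,0,0],
  [0,0,-0.25,0,0,0],
  [0,0,-0.4,0,0,0],
  [0,0,-0.5,0,0,0],
  [0,0,-0.5,0,0,0],
])

```text
clock: 19.08
tcp_pos: [0.6264, -0.1778, 0.2879]
orientation: [2.522, 1.868, 0.004]
contact_force: [0.2, -0.3, -0.3]
grip_width: 0.0597
gripper_force: 0.0
```

```bash
python3 - <<'E'
from h import *
f=r.grab_frame("wrist"); save(f,"w5"); s=r.get_obs(); print(s["tcp_pos"],f["eye"],s["contact_force"])
for t in ("bracket_mid","heel","twin_heel","seat"):
    for x in r.landmark_of(f,t)[:2]: print(t,x["point"],x["conf"],atz(f,x["point"],.207 if t!="bracket_mid" else .18))
seat=np.array([.6037,-.2522,.2029]); b=np.array([.2907,.9568,0]); sd=np.array([.9568,-.2907,0])
for z in (0,.006):
  print([proj(f,seat+b*k-.001*sd+j*sd+[0,0,z+.012]).round(1).tolist() for k in (0,.18) for j in (-.012,.012)])
go([(tuple((seat+.021*b-.001*sd)[:2])+(.27,),np.radians(73.1))])
E
```

```text
[ 0.6254 -0.1778  0.286 ] [ 0.6508 -0.0976  0.4305] [ 0.2904 -0.1857 -0.1777]
heel [317.2, 285.4] 0.68 [ 0.6041 -0.2488  0.207 ]
twin_heel [125.0, 284.4] 0.67 [ 0.4367 -0.1962  0.207 ]
seat [317.9, 287.7] 0.88 [ 0.604  -0.2514  0.207 ]
[[303.3, 293.9], [330.1, 293.9], [298.7, 74.9], [333.4, 74.9]]
[[303.0, 298.3], [330.4, 298.2], [298.1, 74.1], [333.9, 74.1]]
[-0.225, 0.0037, 0.0558, -0.0017, 0.0001, -0.0003]
```

View pics/w5.png

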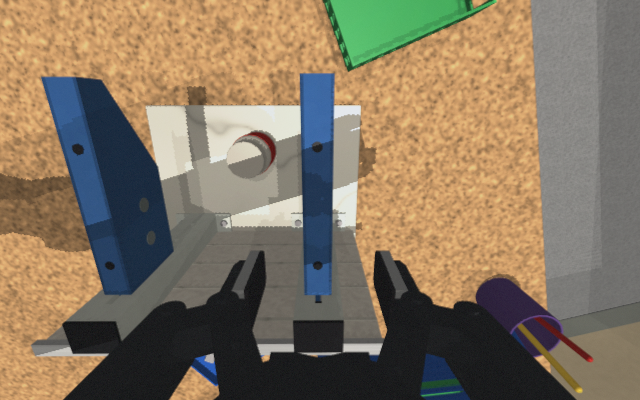

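The bracket hangs square in the top slot at (318,297), level with its twin. I'll shut the fingers and move 21 mm off the face, above the bracket's top.

Call:
apply_moves([
  [-0.1,0,0,0,0,0],
  [-0.18,0,0,0,0,0],
  [-0.225,0.003,0,0,0,0],
  [-0.225,0.003,0.05,0,0,0],
  [-0.225,0.003,0.05,0,0,0],
], claw=0)

```text
clock: 19.95
tcp_pos: [0.6088, -0.2307, 0.2713]
orientation: [-2.521, -1.87, 0.002]
contact_force: [-0.1, 0.2, -0.8]
grip_width: -0.0
gripper_force: 0.0
```

Call:
apply_moves([
  [0,0,0.06,0,0,0],
  [0,0,0.12,0,0,0],
  [0,0,0.165,0,0,0],
  [0,0,0.165,0,0,0],
  [0,0,0.165,0,0,0],
])

```text
clock: 20.58
tcp_pos: [0.6097, -0.2318, 0.2321]
orientation: [2.524, 1.87, 0.0]
contact_force: [-0.3, 0.0, 0.3]
grip_width: -0.0
gripper_force: 0.0
```

Call:
apply_moves([
  [0,0,0.012,0,0,0],
  [0,0,0.024,0,0,0],
  [0,0,0.034,0,0,0],
  [0,0,0.04,0,0,0],
  [0,0,0.04,0,0,0],
])

```text
clock: 21.2
tcp_pos: [0.6093, -0.2318, 0.2216]
orientation: [-2.524, -1.87, 0.0]
contact_force: [0.2, 0.4, -0.2]
grip_width: -0.0002
gripper_force: 0.0
```

Call:
apply_moves([
  [0,0,0.004,0,0,0],
  [0,0,0.008,0,0,0],
  [0,0,0.012,0,0,0],
  [0,0,0.012,0,0,0],
])

```text
clock: 21.7
tcp_pos: [0.6094, -0.2318, 0.2186]
orientation: [-2.524, -1.87, 0.0]
contact_force: [-0.4, 0.5, -0.4]
grip_width: -0.0001
gripper_force: 0.0
```

Call:
apply_moves([
  [0,0,0.004,0,0,0],
  [0,0,0.008,0,0,0],
  [0,0,0.012,0,0,0],
  [0,0,0.012,0,0,0],
])

```text
clock: 22.2
tcp_pos: [0.6103, -0.2319, 0.217]
orientation: [2.523, 1.869, 0.002]
contact_force: [-0.2, 0.4, 6.9]
grip_width: -0.0001
gripper_force: 3.0
```

Call:
apply_moves([
  [0,0,0.004,0,0,0],
  [0,0,0.008,0,0,0],
  [0,0,0.008,0,0,0],
])

```text
clock: 22.58
tcp_pos: [0.6109, -0.2321, 0.216]
orientation: [2.522, 1.868, 0.004]
contact_force: [-0.1, 0.3, 9.3]
grip_width: -0.0003
gripper_force: 4.7
```

Call:
apply_moves([
  [0,0,0.003,0,0,0],
  [0,0,0.006,0,0,0],
  [0,0,0.006,0,0,0],
])

```text
clock: 22.95
tcp_pos: [0.6102, -0.2319, 0.2134]
orientation: [2.523, 1.869, 0.002]
contact_force: [-0.8, 0.3, 7.3]
grip_width: 0.0002
gripper_force: 3.8
```

Call:
apply_moves([
  [0,0,0.003,0,0,0],
  [0,0,0.006,0,0,0],
  [0,0,0.006,0,0,0],
])

```text
clock: 23.32
tcp_pos: [0.6107, -0.2319, 0.2132]
orientation: [2.522, 1.868, 0.003]
contact_force: [-2.8, 0.6, 13.7]
grip_width: 0.0003
gripper_force: 6.8
```

Call:
apply_moves([
  [0,0,0.003,0,0,0],
  [0,0,0.006,0,0,0],
  [0,0,0.006,0,0,0],
])

```text
clock: 23.7
tcp_pos: [0.6109, -0.2319, 0.213]
orientation: [2.522, 1.868, 0.003]
contact_force: [-4.5, 1.4, 20.2]
grip_width: -0.0001
gripper_force: 10.1
```

Call:
apply_moves([
  [0,0,0.003,0,0,0],
  [0,0,0.006,0,0,0],
  [0,0,0.008,0,0,0],
  [0,0,0.008,0,0,0],
])

```text
clock: 24.2
tcp_pos: [0.6113, -0.232, 0.2128]
orientation: [2.521, 1.867, 0.004]
contact_force: [-8.6, 1.6, 29.9]
grip_width: 0.0002
gripper_force: 14.7
```

It clicked with a 2.6 mm drop and then stopped hard at top z ≈ 0.213, about 6 mm below the earlier rest. I'll retreat and check.

Call:
apply_moves([
  [0,0,-0.04,0,0,0],
  [0,0,-0.15,0,0,0],
  [0,0,-0.3,0,0,0],
  [0.1,0,-0.36,0,0,0],
  [0.225,0,-0.36,0,0,0],
])

```text
clock: 24.82
tcp_pos: [0.6265, -0.1766, 0.2979]
orientation: [2.524, 1.869, 0.002]
contact_force: [0.3, 0.4, -0.6]
grip_width: 0.0
gripper_force: 0.0
```

Call:
apply_moves([
  [0,0,0,0,0,0],
  [0,0,0,0,0,0],
])

```text
clock: 25.08
tcp_pos: [0.6255, -0.1773, 0.2962]
orientation: [-2.522, -1.871, 0.002]
contact_force: [0.2, 0.9, 0.6]
grip_width: 0.0001
gripper_force: 0.0
```

```bash
python3 - <<'E'
from h import *
f=r.grab_frame("wrist"); s=r.get_obs(); print(s["tcp_pos"],f["eye"],s["contact_force"],s["clock"])
im=f["pixels"][:,:,::-1]
a=cv2.resize(im[215:345,40:190],None,fx=2.6,fy=2.6,interpolation=cv2.INTER_CUBIC);b=cv2.resize(im[215:345,245:395],None,fx=2.6,fy=2.6,interpolation=cv2.INTER_CUBIC)
cv2.imwrite("pics/w6.png",cv2.hconcat([a,b]))
seat=np.array([.6037,-.2522,.2010]); sd=np.array([.9568,-.2907,0])
print([[proj(f,seat+j*sd+[0,0,z+.012]).round(1).tolist() for j in (-.012,.012,-.192,-.168)] for z in (0,.006)])
E
```

```text
[ 0.6254 -0.1782  0.2963] [ 0.6507 -0.0973  0.4388] [-0.0161  0.757   0.608 ] 25.125
[[[306.4, 287.0], [332.2, 287.1], [112.9, 286.7], [138.7, 286.7]], [[306.1, 291.1], [332.5, 291.1], [108.4, 290.7], [134.7, 290.7]]]
```

View pics/w6.png

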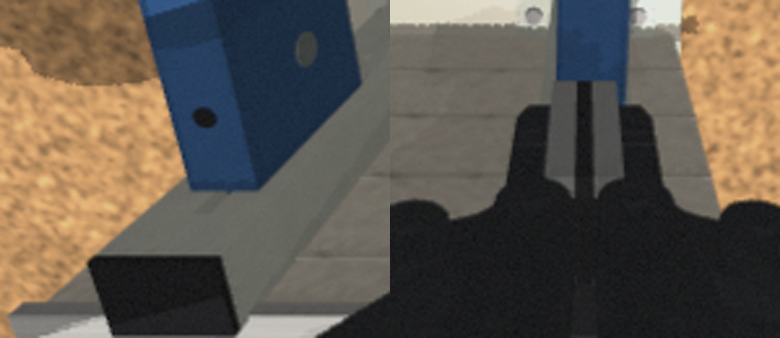

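The shut fingers hide the new bracket. The twin's edge is at about row 288. I'll open them and look once more.

Call:
apply_moves([
  [0,0,0,0,0,0],
  [0,0,0,0,0,0],
  [0,0,0,0,0,0],
  [0,0,0,0,0,0],
], claw=0.8)

```text
clock: 25.62
tcp_pos: [0.6258, -0.1781, 0.2973]
orientation: [-2.524, -1.87, 0.0]
contact_force: [0.2, 0.2, -0.5]
grip_width: 0.0681
gripper_force: 0.0
```

```bash
python3 - <<'E'
from h import *
f=r.grab_frame("wrist"); print(r.get_obs()["tcp_pos"])
im=f["pixels"][:,:,::-1]
a=cv2.resize(im[225:345,40:190],None,fx=2.6,fy=2.6,interpolation=cv2.INTER_CUBIC);b=cv2.resize(im[225:345,245:395],None,fx=2.6,fy=2.6,interpolation=cv2.INTER_CUBIC)
cv2.imwrite("pics/w7.png",cv2.hconcat([a,b]))
E
```

```text
[ 0.6258 -0.1781  0.2973]
```

View pics/w7.png

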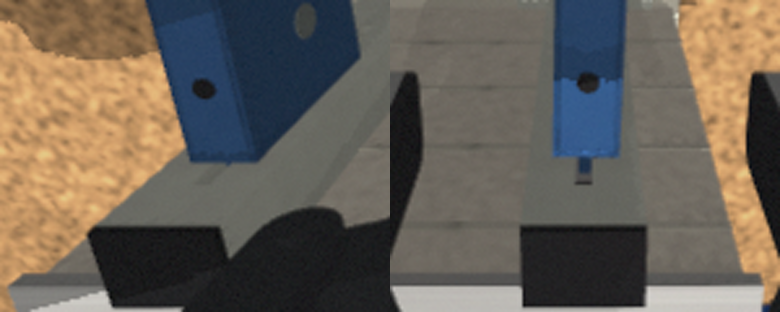

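The new bracket's edge (row 157 in the crop) is level with or slightly below the twin's (161). An unlocked bracket would show about 10 rows the other way, so it is home.

```bash
python3 -c "
from bench import r
print(r.hand_in())"
```

```text
the job is handed in; nothing more can be done
None
```

The blue bracket is hooked into the empty upright's top pair of slots, clicked past the catch and seated level with its twin. I released it and handed the job in at about 26 s of the 64 s allowed; the hand-in returned no verdict.

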